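# Close the cookie box and tuck its flap

### The arm

A 7-joint arm with a two-finger parallel gripper is mounted at the origin on the work surface. World frame = base frame: x ahead of the robot, y to its left, z up, the work surface at z = 0. Lengths are in m, angles in rad, forces in N, time in s.
With the tool pointing down it reaches from about 0.4 to 0.85 m from the base axis. Payload 10.4 kg.
Tool frame: the origin (TCP) lies midway between the tips of the shut fingers; the grasp point (between the pads) lies 19 mm behind it; z points along the fingers, y is the line along which they close (so a half turn about z gives the same grasp; the last joint's range is limited). The gripper opens to 87 mm and grips with 3 to 60 N. Pads are 19 mm wide; open, the fingers measure 117 mm over their backs; the gripper's body (75 mm by 190 mm) begins 51 mm behind the grasp point.
Start: joints at [1.126, 0.332, -0.065, 1.46, 0.022, 1.35, -0.088], TCP at [0.256, -0.57, 0.223] pointing down, gripper open.
Joint ranges: [-2.6, 2.6], [-0.5, 2.12], [-1.47, 1.34], [0.16, 2.42], [-1.27, 4.41], [0.06, 2.06], [-2.6, 2.6]. Speed limits (rad/s): [2.22, 2.22, 2.79, 2.79, 3.14, 3.14, 3.14].

### API

Orientations are given as a unit quaternion [x, y, z, w].
In Python, from bench import r gives the robot as it stands.
- The arm moves only by the tool arm_command, never from a script. Its argument "moves" is one flat list of numbers, 4 for each row, row after row: the shift along the tool's x, y, z in cm, then the turn about the tool's z in degrees. A call has 1 to 12 rows; each row shifts and turns the commanded pose from where the row before left it, along the tool's axes as they then stand; what a row does not reach is not made up. A row lasts 1/12 s, in which the tool goes at most 41.7 mm and 7.16 degrees, less where a joint would pass 70% of its speed; a pose out of reach is approached as far as the arm can. A call with a gripper value outside its range is refused whole. "fingers" is the opening in per cent of the stroke, from 0 (shut) to 100 (fully open), set as the call begins (left out, the last holds). The fingers move at their own pace and stop on an object; "squeeze" is the grip in N (left out, the last holds). Time passes only in rows, so rows that do not move let the fingers close. It gives the time, the measured TCP pose, the force, the opening and the grip force at its end, in the units of the state.
- r.read_state(): the state, without advancing time (a new reading comes with each control period).
- r.camera(name): name is "scene" or "top"; returns the picture (400x640x3 uint8, red, green, blue); there is no depth.
- r.camera_info(name): a dict with "fx", "fy", "cx", "cy" (pixels), "k1" (the pictures are not rectified: a ray, as slopes to the right and down, at radius r is drawn at 1 + k1 r^2 times it, then the intrinsics apply), "origin" and "attitude" of the camera in the world. Camera axes: x right, y up, looking along -z (the intrinsics and any distortion apply to the point x, -y, -z); pixel columns grow to the right and rows downward; lengths in m; the calibration is good to about 2 mm. A picture is of the moment at which its call begins. camera_info takes no time and is no camera call.
- r.close_job(): hands the job in; it is judged then, once.
The state is a dict: "time": time; "joint_positions": joint angles; "joint_vel": joint speeds; "joint_torque": joint torques, N m; "ee_pos": TCP position; "eef_rot": TCP orientation; "ft_force": force on the tool from outside, world axes, zero at the start; "torque": the same for the moment, N m; "width": finger opening in m; "grip_force": force on a finger pad.
Only numpy, scipy, OpenCV 4.12 (cv2) and the standard library are available. Lean on these libraries where they do the work, as an engineer would, in place of code of your own. Each camera call takes 0.05 s, during which the arm holds its last target. There are 200 camera calls.

### The job

The cookie box stands open: with the fingertips, fold its hinged flap over until it lies flat on the box, then push the flap's rib towards the retaining lip so that the flap's free edge slides home beneath the lip, and come away. Only push and press: do not lift the box or shove it along the counter, and leave the cookies, cutter, nozzles and other things around it where they are.

Things in the scene. Friction and masses are not known exactly. Their poses are not given: they have to be found in the camera images.
- box: White plastic cookie box, 160 (x) x 170 (y) x 55 mm to its rim, about 1.4 kg, standing loose on the counter. Origin: centre of its underside, z up; x points from the flap's hinge side to the lip's side (away from the robot, turned up to 0.6 rad either way). Ears at y = +-80 mm, x -75 to -29 mm, 17 mm above the rim, hold the flap's pin; a deck at rim height closes the top at x -76 to -36 mm.
- flap (a joint): Hinge angle (rad) of the flap: 0 = folded flat on the box, free edge towards the lip; pi/2 = upright; more = leaning back, away from the lip. Starts at 1.75 to 2.2; stop at 2.3. Stiff: it stays at any angle where it is left; 1 to 2 N at its free edge folds it. The flap is a grey plate 138 mm wide, 4 mm thick, 108 mm from the pin's axis to its free edge.
- flap_slide (a joint): How far (m) the pin with the flap has slid in its slots towards the lip (box +x): 0 = back, 0.020 = fully home, at the stop. Starts at 0 to 0.003. Friction 3.5 N holds it; folding by the free edge does not slide it. Flat at 0, the free edge is 10 mm short of the lip; fully home, 10 mm beneath it. Slid forward before it lies flat, the edge lands on top of the lip.
- pin (a point): Middle of the flap's pin (the hinge axis, along the box's y) when flap_slide is 0: box x -62 mm, 59.5 mm above the counter. Fixed to the box, axes as the box's; the pin's real place is flap_slide farther along x.
- rib (a point): Centre of the rib on the flap: a bar 8 mm thick, 14 mm high, 80 mm long across the flap, 50 mm from the pin's axis, on the face that is on top once folded (the outer face, turned from the cookies, while open). Axes are the flap's: x from pin to free edge, y along the rib, z out of that face. Flap flat: rib's top 75.5 mm and the flap's upper face 61.5 mm above the counter.
- flap_edge (a point): Middle of the flap's free edge, half-way through its thickness, 108 mm from the pin's axis. Same axes as the rib.
- lip_edge (a point): Middle of the retaining lip's inner edge, under which the flap goes, half-way through its thickness, 70 mm above the counter (box x 56 mm). The lip is a 4 mm plate along the whole +x side of the box, x 56 to 80 mm, underside 68 mm above the counter; the gap beneath it down to the rim is 13 mm. Axes as the box's.
- cutter: Round steel cookie cutter, a ring 68 mm across and 40 mm high; a bystander beside the box. Origin: centre of its underside.
- nozzle: Steel piping nozzle, a cone 38 mm across and 50 mm high; a bystander beside the box. Origin: centre of its underside.
- loose_cookie: Cookie lying flat on the counter, 68 mm across, 14 mm high; a bystander beside the box. Origin: centre of its underside.
- cup: Steel cup, 60 mm across, 55 mm high; a bystander beside the box. Origin: centre of its underside.
- jar: Amber glass jar with a white cap, 58 mm across, 75 mm high; a bystander at the left. Origin: centre of its underside.
- spatula: Spatula lying on the counter at the left; a bystander. Origin on its handle's side, its x runs from handle to blade.
- nozzle_b: Small steel piping nozzle, 32 mm across, 40 mm high; a bystander at the right. Origin: centre of its underside.

How it is judged:
On the way, in this order (a step that is already met when the one before it is completed fails the run):
1. the flap is folded over flat on the box (value of joint flap below 0.09 rad), for 0.05 s.
2. its edge is pushed beneath the lip (value of joint flap below 0.09 rad and value of joint flap_slide above 0.014 m), for 0.2 s.
At the end, for the whole second after the job is handed in: The flap lies flat (within 0.09 rad) with its free edge at least 4 mm beneath the lip (slid more than 14 of 20 mm), the box standing still within 30 mm of where it was, and every bystander within 20 mm of its place (all of step 2 and distance of box from where it was at the start of the episode below 0.03 m and height (world z) of box below 0.008 m and linear speed of box below 0.01 m/s and distance of each of cutter, nozzle, loose_cookie, cup, jar, spatula, nozzle_b from where it was at the start of the episode below 0.02 m); the robot touches nothing.
It fails at once if the box is lifted (height (world z) of box above 0.008 m).
It fails at once if the box is tipped (angle between box's own z axis and vertical above 0.12 rad).
It fails at once if the box is shoved more than 30 mm along the counter (distance of box from where it was at the start of the episode above 0.03 m).
It fails at once if a bystander (cutter, nozzle, cookie, cup, jar or spatula) is moved or lifted more than 20 mm (distance of any of cutter, nozzle, loose_cookie, cup, jar, spatula, nozzle_b from where it was at the start of the episode above 0.02 m).
It also fails if it takes over 45 s, if anything falls off the work surface, if the arm or the gripper's body presses on something with over 40 N, if the wrist force passes 120 N, or if a joint passes its speed limit or range.

## Working session

There is one attempt and no reset: what is moved stays moved. The work goes in short steps, Python scripts to look and compute and a tool call to move; the robot and the scene stay as the last step left them, time stands still between calls to the robot, and variables do not carry over. Pictures are saved under pics/ and viewed, at most 10 in all, crops included, and the job is handed in when it is done.

Besides the shell and the picture viewer there is one more tool, called after "Emit:" as name(argument=value, ...) on one line, values as JSON. arm_command: Moves the arm, as the interface text tells. Its arguments: {"type":"object","properties":{"moves":{"type":"array"},"fingers":{"type":"number"},"squeeze":{"type":"number"}},"required":["moves"]}

```bash
mkdir -p pics; python3 - <<'E'
from bench import r
import cv2
for n in("scene","top"):
    cv2.imwrite(f"pics/{n}0.png",r.camera(n)[:,:,::-1]); print(n,r.camera_info(n))
s=r.read_state();print(s["time"],s["ee_pos"],s["eef_rot"],s["width"],s["ft_force"])
E
```

```text
scene {'fx': 420.3881098372373, 'fy': 420.3881098372373, 'cx': 314.4350762973533, 'cy': 196.1101300230142, 'k1': -0.033190627302561795, 'origin': array([ 0.92887191, -0.81445847,  0.89221904]), 'attitude': array([0.40079532, 0.09514848, 0.22102351, 0.88400141])}
top {'fx': 386.83220977516027, 'fy': 386.83220977516027, 'cx': 325.00114098715375, 'cy': 197.19370228768827, 'k1': -0.06511793714177531, 'origin': array([ 0.32869062, -0.00151495,  1.0561972 ]), 'attitude': array([-0.06836148,  0.07327199,  0.71857645, -0.68819025])}
0.1 [ 0.25572287 -0.56990262  0.22179738] [ 9.77842002e-01  2.09343157e-01 -1.74900906e-04 -6.56630664e-04] 0.08725889605614766 [-0.14360461 -0.09545141  1.62556033]
```

View pics/scene0.png

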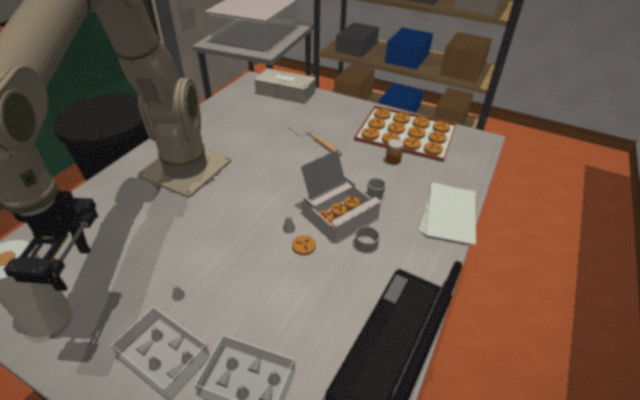

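View pics/top0.png

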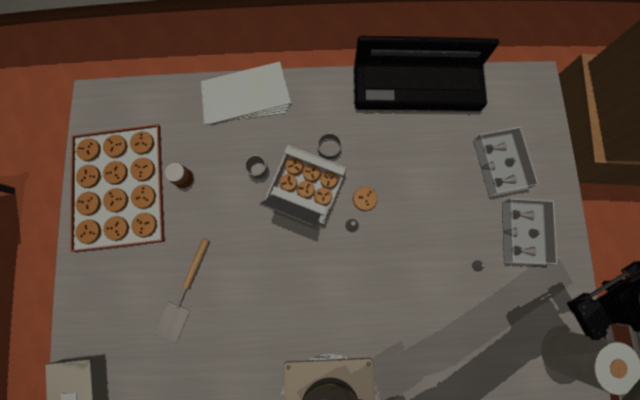

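The scene view shows the box around (342,205) and its flap leaning back at (325,175). In the top view the box is around (307,185), with the lip at the upper edge. I'll enlarge both crops.

```bash
cat > h.py <<'E'
import numpy as np
from scipy.spatial.transform import Rotation as R
from bench import r
def ray(c,u,v):
    i=r.camera_info(c); d=np.array([(u-i["cx"])/i["fx"],(v-i["cy"])/i["fy"]])
    s=d.copy()
    for _ in range(10): s=d/(1+i["k1"]*(s@s))
    return i["origin"],R.from_quat(i["attitude"]).apply([s[0],-s[1],-1])
def at(c,u,v,z):
    o,d=ray(c,u,v); return o+d*(z-o[2])/d[2]
def proj(c,p):
    i=r.camera_info(c); q=R.from_quat(i["attitude"]).inv().apply(np.asarray(p)-i["origin"])
    s=np.stack([q[...,0],-q[...,1]],-1)/-q[...,2:]
    s=s*(1+i["k1"]*(s**2).sum(-1,keepdims=True))
    return s*i["fx"]+[i["cx"],i["cy"]]
E
python3 - <<'E'
import cv2
a=cv2.imread("pics/top0.png")[130:240,235:385]; cv2.imwrite("pics/t1.png",cv2.resize(a,(750,550),interpolation=2))
a=cv2.imread("pics/scene0.png")[145:255,280:400]; cv2.imwrite("pics/s1.png",cv2.resize(a,(600,550),interpolation=2))
E
```

```text
(no output)
```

View pics/t1.png

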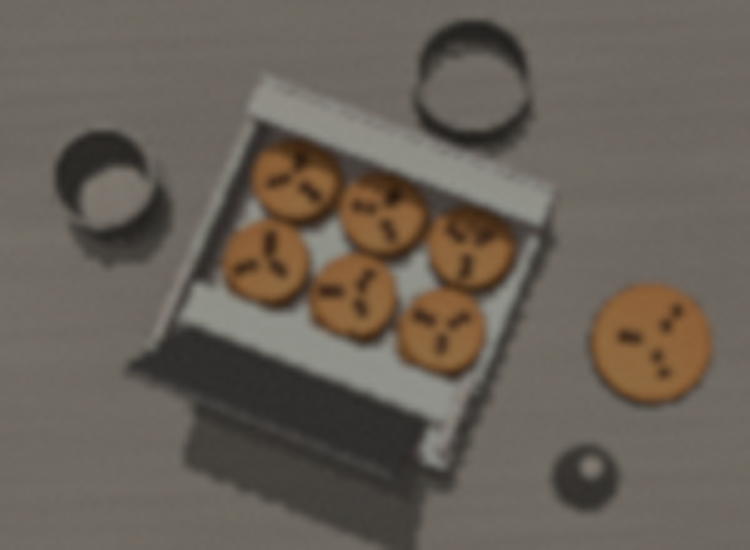

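View pics/s1.png

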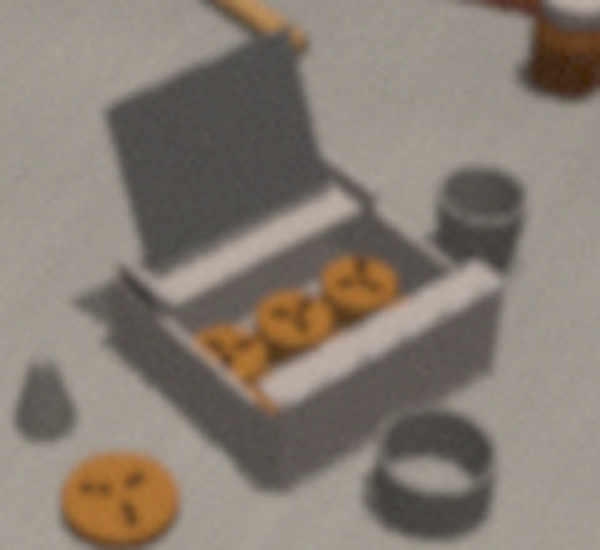

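Top crop (5x, offset 235,130): lip inner corners (250,112) and (540,225), outer corners (265,78) and (555,187), flap free corners (128,370) and (415,475). Scene crop (5x, offset 280,145): lip outer corners (272,405) and (500,283), flap free corners (107,110) and (285,35). I'll fit the box pose and flap angle to all of these.

```bash
cat >> h.py <<'E'
def box2w(P,b): # b=x,y,yaw
    c,s=np.cos(b[2]),np.sin(b[2]); P=np.asarray(P,float)
    return np.stack([b[0]+c*P[...,0]-s*P[...,1],b[1]+s*P[...,0]+c*P[...,1],P[...,2]],-1)
def flp(l,y,h,th,sl=0): # flap point in box coords: l along, h out of outer face
    return [-.062+sl+l*np.cos(th)-h*np.sin(th),y,.0595+l*np.sin(th)+h*np.cos(th)]
E
python3 - <<'E'
from h import *
from scipy.optimize import least_squares
T=lambda x,y:(235+x/5,130+y/5); S=lambda x,y:(280+x/5,145+y/5)
obs=[("top",T(250,112),0),("top",T(540,225),1),("top",T(265,78),2),("top",T(555,187),3),("top",T(128,370),4),("top",T(415,475),5),
("scene",S(272,405),3),("scene",S(500,283),2),("scene",S(107,110),5),("scene",S(285,35),4)]
def pts(p):
    return box2w([[.056,.085,.072],[.056,-.085,.072],[.08,.085,.072],[.08,-.085,.072],flp(.108,.069,0,p[3]),flp(.108,-.069,0,p[3])],p)
f=lambda p:np.concatenate([proj(c,pts(p)[k])-uv for c,uv,k in obs])
s=least_squares(f,[.6,0,-.3,2]);p=s.x
print(p.round(4));print(f(p).reshape(-1,2).round(1))
for n,q in (("pin",[-.062,0,.0595]),("edge",flp(.108,0,0,p[3])),("rib",flp(.05,0,.009,p[3])),("lip",[.056,0,.07])): print(n,box2w(q,p).round(4))
for n,u,v,z in (("cup",103,190,.03),("cutter",472,85,.02),("noz",587,475,.03),("cookie",650,343,.01)): print(n,at("top",*T(u,v),z).round(3))
print(R.from_quat(r.read_state()["eef_rot"]).as_matrix().round(3))
E
```

```text
[ 0.5687  0.0358 -0.4132  1.9352]
[[-1.1  0.3]
 [ 0.7  0.1]
 [-0.6 -0.9]
 [ 0.9 -0.5]
 [ 0.5 -1.5]
 [-2.5 -1.4]
 [ 0.   1.1]
 [-1.3 -0.1]
 [-2.5  0.3]
 [-1.5 -1.8]]
pin [0.5119 0.0607 0.0595]
edge [0.4767 0.0762 0.1604]
rib [0.4879 0.0713 0.103 ]
lip [0.62   0.0133 0.07  ]
cup [0.627 0.174 0.03 ]
cutter [ 0.683 -0.032  0.02 ]
noz [ 0.458 -0.083  0.03 ]
cookie [ 0.533 -0.124  0.01 ]
[[ 0.912  0.409 -0.001]
 [ 0.409 -0.912  0.001]
 [-0.    -0.001 -1.   ]]
```

Emit:
arm_command(moves=[0, 0, 0, 6.85, 0, 0, 0, 6.85, 0, 0, 0, 6.85, 0, 0, 0, 6.85, 0, 0, 0, 6.85, 0, 0, 0, 6.85, 0, 0, 0, 6.85, 0, 0, 0, 0], fingers=0)

```text
time: 0.77
ee_pos: [0.2558, -0.57, 0.2221]
eef_rot: [0.978, -0.209, -0.0, -0.0]
ft_force: [-0.3, 0.3, -0.2]
width: 0.0418
grip_force: 0.0
```

Emit:
arm_command(moves=[0.7, -3.25, 0, 0, 0.7, -3.25, 0, 0, 0.7, -3.25, 0, 0, 0.7, -3.25, 0, 0, 0.7, -3.25, 0, 0, 0.7, -3.25, 0, 0, 0.7, -3.25, 0, 0, 0.7, -3.25, 0, 0, 0.7, -3.25, 0, 0, 0.7, -3.25, 0, 0, 0, 0, 0, 0])

```text
time: 1.68
ee_pos: [0.4552, -0.2942, 0.2225]
eef_rot: [0.98, -0.199, 0.001, -0.001]
ft_force: [0.1, 0.8, 0.4]
width: 0.0006
grip_force: 0.0
```

Emit:
arm_command(moves=[-1.5, -3.15, 0, 0.7, -1.5, -3.15, 0, 0, -1.5, -3.15, 0, 0, -1.5, -3.15, 0, 0, -1.5, -3.15, 0, 0, -1.5, -3.15, 0, 0, -1.5, -3.15, 0, 0, -1.5, -3.15, 0, 0, -1.5, -3.15, 0, 0, -1.5, -3.15, 0, 0, -1.5, -3.15, 0, 0, 0, 0, 0, 0])

```text
time: 2.68
ee_pos: [0.4432, 0.0894, 0.2229]
eef_rot: [0.979, -0.206, 0.0, -0.001]
ft_force: [-0.7, -0.6, 0.5]
width: 0.0005
grip_force: 0.0
```

```bash
cat >> h.py <<'E'
B=np.array([.5687,.0358,-.4132])
def w2box(p): 
    q=R.from_euler("z",-B[2]).apply(np.asarray(p)-[B[0],B[1],0]); return q
E
python3 - <<'E'
from h import *
s=r.read_state(); print(s["ee_pos"],w2box(s["ee_pos"]),R.from_quat(s["eef_rot"]).as_matrix()[:,0],s["joint_positions"].round(2) if hasattr(s["joint_positions"],'round') else s["joint_positions"])
E
```

```text
[0.44318434 0.08938597 0.2228793 ] [-0.13646935 -0.00132361  0.2228793 ] [ 9.15244629e-01 -4.02898584e-01  3.10876697e-05] [ 0.29 -0.03 -0.57  1.87 -0.02  1.3  -2.26]
```

Emit:
arm_command(moves=[-0.3, 0, 1.5, 0, 0, 0, 1.5, 0, 0, 0, 1.5, 0, 0, 0, 1.5, 0, 0, 0, 1.3, 0, 0, 0, 0, 0])

```text
time: 3.18
ee_pos: [0.4398, 0.0832, 0.1472]
eef_rot: [0.978, -0.21, -0.002, 0.001]
ft_force: [0.1, -0.3, -0.2]
width: 0.0003
grip_force: 0.0
```

Emit:
arm_command(moves=[0.6, 0, 0, 0, 0.6, 0, 0, 0, 0.6, 0, 0, 0, 0.6, 0, 0, 0, 0.5, 0, 0, 0, 0.5, 0, 0, 0, 0.5, 0, 0, 0, 0.5, 0, 0, 0, 0.5, 0, 0, 0, 0, 0, 0, 0])

```text
time: 4.02
ee_pos: [0.4867, 0.0631, 0.1495]
eef_rot: [0.977, -0.212, 0.0, -0.0]
ft_force: [-0.4, 0.7, -0.5]
width: 0.0005
grip_force: 0.0
```

```bash
python3 - <<'E'
from h import *
import cv2
print(w2box(r.read_state()["ee_pos"]))
a=r.camera("scene")[110:260,250:410,::-1]; cv2.imwrite("pics/s2.png",cv2.resize(a,(640,600),interpolation=2))
E
```

```text
[-0.08605122 -0.00796651  0.14945405]
```

View pics/s2.png

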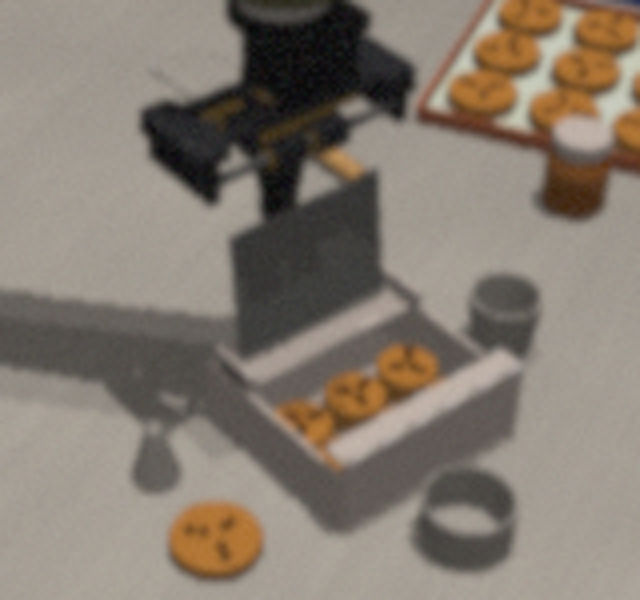

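The flap is moving up towards upright with the finger behind it, and nothing else has been disturbed. I'll carry on along the arc.

Emit:
arm_command(moves=[0.42, -0.2, 0, 0, 0.42, -0.2, 0, 0, 0.42, -0.2, 0, 0, 0.78, 0, 0.08, 0, 0.78, 0, 0.08, 0, 0.78, 0, 0.08, 0, 0.73, 0, 0.29, 0, 0.73, 0, 0.29, 0, 0.73, 0, 0.29, 0, 0, 0, 0, 0])

```text
time: 4.9
ee_pos: [0.5419, 0.044, 0.1375]
eef_rot: [0.977, -0.213, -0.0, 0.0]
ft_force: [-0.2, 0.0, 0.4]
width: 0.0001
grip_force: 0.0
```

```bash
python3 -c "
from h import *
s=r.read_state();print(w2box(s['ee_pos']),s['ft_force'])"
```

```text
[-0.02783201 -0.00327825  0.13748364] [-0.21419857  0.02176336  0.41695852]
```

Emit:
arm_command(moves=[0.62, 0, 0.43, 0, 0.62, 0, 0.43, 0, 0.62, 0, 0.43, 0, 0.49, 0, 0.61, 0, 0.49, 0, 0.61, 0, 0.49, 0, 0.61, 0, 0.32, 0, 0.72, 0, 0.32, 0, 0.72, 0, 0.32, 0, 0.72, 0, 0, 0, 0, 0])

```text
time: 5.73
ee_pos: [0.5796, 0.0268, 0.0837]
eef_rot: [0.977, -0.212, -0.001, 0.0]
ft_force: [-1.0, -0.2, -0.0]
width: 0.0004
grip_force: 0.0
```

```bash
python3 - <<'E'
from h import *
import cv2
s=r.read_state();print(w2box(s['ee_pos']),s['ft_force'])
a=r.camera("scene")[110:260,250:410,::-1]; cv2.imwrite("pics/s3.png",cv2.resize(a,(640,600),interpolation=2))
E
```

```text
[ 0.01354441 -0.00386952  0.08370721] [-1.0180137  -0.17736796 -0.01039279]
```

View pics/s3.png

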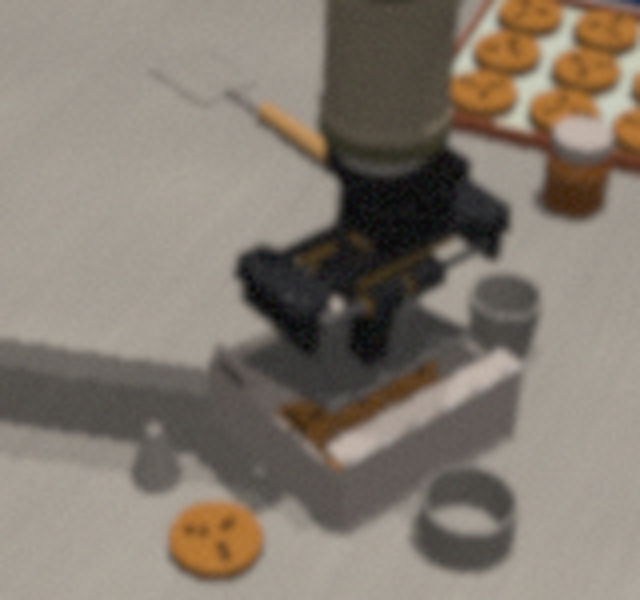

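The flap is at about 15° with the fingertips on it, clear of the lip, and the box is unmoved. Next I press it down flat.

Emit:
arm_command(moves=[0.15, 0, 0.7, 0, 0.12, 0, 0.7, 0, 0.1, 0, 0.6, 0, 0, 0, 0.2, 0, 0, 0, 0.2, 0, 0, 0, 0, 0, 0, 0, 0, 0])

```text
time: 6.37
ee_pos: [0.5835, 0.0257, 0.0619]
eef_rot: [0.977, -0.212, 0.0, 0.0]
ft_force: [-0.4, 0.2, 0.1]
width: 0.0003
grip_force: 0.3
```

Emit:
arm_command(moves=[0, 0, 0.15, 0, 0, 0, 0.15, 0, 0, 0, 0, 0])

```text
time: 6.62
ee_pos: [0.5843, 0.0258, 0.0601]
eef_rot: [0.977, -0.212, 0.001, -0.0]
ft_force: [-3.9, -0.6, 14.3]
width: 0.0006
grip_force: 6.8
```

Firm contact at 14 N, so the flap is flat. I'll lift, go back over the rib and come down behind it.

Emit:
arm_command(moves=[0, 0, -1.2, 0, 0, 0, -1.2, 0, 0, 0, -1.0, 0, -1.5, 0, 0, 0, -1.5, 0, 0, 0, -1.5, 0, 0, 0, -1.3, 0, 0, 0, 0, 0, 0, 0])

```text
time: 7.28
ee_pos: [0.5292, 0.0511, 0.0934]
eef_rot: [0.977, -0.211, 0.0, 0.0]
ft_force: [-0.2, -0.3, 0.6]
width: 0.0004
grip_force: 0.0
```

```bash
python3 - <<'E'
from h import *
import cv2
s=r.read_state();print(w2box(s['ee_pos']),s['ft_force'])
a=r.camera("scene")[110:260,250:410,::-1]; cv2.imwrite("pics/s4.png",cv2.resize(a,(640,600),interpolation=2))
E
```

```text
[-0.04228086 -0.00181196  0.09342258] [-0.20851723 -0.30642331  0.64040592]
```

View pics/s4.png

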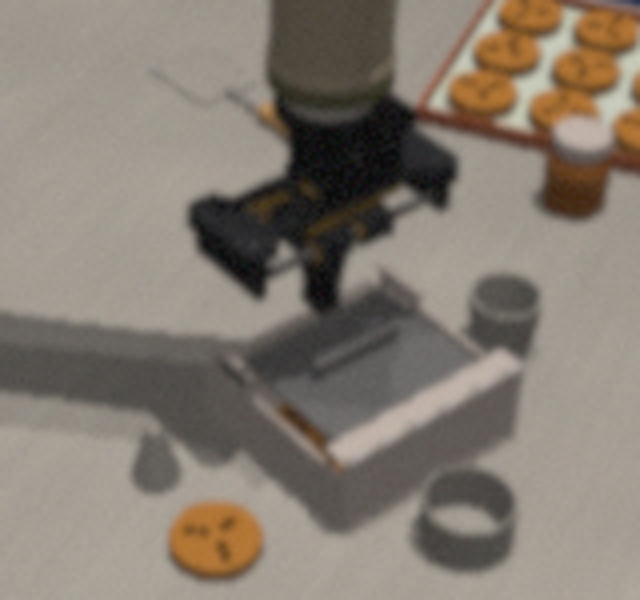

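The flap lies flat with the rib at about (357,350) in the crop, and the finger is above and behind it. I'll descend and push.

Emit:
arm_command(moves=[0, 0, 0.9, 0, 0, 0, 0.9, 0, 0, 0, 0.7, 0, 0, 0, 0.3, 0, 0, 0, 0, 0, 0, 0, 0, 0])

```text
time: 7.83
ee_pos: [0.5306, 0.0498, 0.0642]
eef_rot: [0.977, -0.212, -0.0, 0.0]
ft_force: [-0.4, -0.0, 0.9]
width: 0.0003
grip_force: 0.0
```

Emit:
arm_command(moves=[0.4, 0, 0, 0, 0.4, 0, 0, 0, 0.3, 0, 0, 0, 0.3, 0, 0, 0, 0.3, 0, 0, 0, 0, 0, 0, 0, 0, 0, 0, 0])

```text
time: 8.42
ee_pos: [0.5463, 0.0427, 0.0646]
eef_rot: [0.977, -0.212, 0.0, -0.0]
ft_force: [0.4, -0.3, -0.4]
width: 0.0005
grip_force: 0.0
```

```bash
python3 -c "
from h import *
s=r.read_state();print(w2box(s['ee_pos']),s['ft_force'])"
```

```text
[-0.0232427  -0.00268318  0.06462263] [ 0.38011167 -0.26181097 -0.40139863]
```

Emit:
arm_command(moves=[0.15, 0, 0, 0, 0.15, 0, 0, 0, 0.15, 0, 0, 0, 0.15, 0, 0, 0, 0.15, 0, 0, 0, 0.15, 0, 0, 0, 0.15, 0, 0, 0])

```text
time: 9.0
ee_pos: [0.5558, 0.0384, 0.0646]
eef_rot: [0.977, -0.212, -0.0, -0.0]
ft_force: [-3.7, 1.3, -0.3]
width: 0.0003
grip_force: 1.8
```

```bash
python3 -c "
from h import *
s=r.read_state();print(w2box(s['ee_pos']),s['ft_force'])"
```

```text
[-0.01287288 -0.00277602  0.0646076 ] [-3.70622809  1.31592396 -0.32832411]
```

Emit:
arm_command(moves=[0.15, 0, 0, 0, 0.15, 0, 0, 0, 0.15, 0, 0, 0, 0.1, 0, 0, 0, 0, 0, 0, 0])

```text
time: 9.42
ee_pos: [0.561, 0.036, 0.0646]
eef_rot: [0.977, -0.212, 0.0, -0.0]
ft_force: [-1.4, 1.2, -0.5]
width: 0.0005
grip_force: 1.1
```

```bash
python3 - <<'E'
from h import *
import cv2
s=r.read_state();print(w2box(s['ee_pos']),s['ft_force'])
a=r.camera("scene")[145:255,280:400,::-1]; a=cv2.resize(a,(600,550),interpolation=2)
S=lambda uv:tuple(int(k) for k in ((uv-[280,145])*5).round())
for x,y in((.08,.085),(.08,-.085),(.056,-.085)): cv2.circle(a,S(proj("scene",box2w([x,y,.072],B))),3,(0,255,0),-1)
print([S(proj("scene",box2w(flp(.05+d,y,.016,0,sl),B))) for sl in(0,.01,.015,.02) for d,y in((.004,.04),(.004,-.04))])
cv2.imwrite("pics/s5.png",a)
E
```

```text
[-0.00713522 -0.0028756   0.06462019] [-1.36287357  1.2333747  -0.51552398]
[(336, 231), (233, 286), (347, 240), (244, 296), (353, 244), (249, 300), (358, 248), (255, 305)]
```

View pics/s5.png

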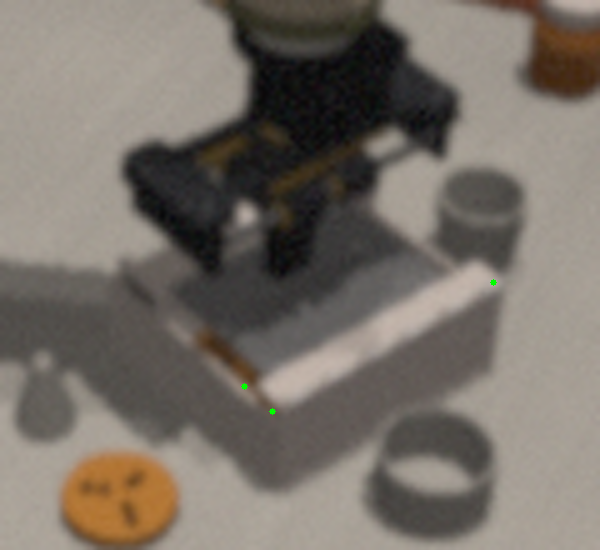

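The box hasn't moved: its lip corners still match the first fit. The end stop isn't reached yet, so I'll push on in small steps.

Emit:
arm_command(moves=[0.12, 0, 0, 0, 0.12, 0, 0, 0, 0.1, 0, 0, 0])

```text
time: 9.72
ee_pos: [0.5625, 0.0354, 0.0643]
eef_rot: [0.977, -0.212, -0.002, 0.0]
ft_force: [-9.6, 5.6, 4.7]
width: 0.0005
grip_force: 5.8
```

```bash
python3 -c "
from h import *
s=r.read_state();print(w2box(s['ee_pos']),s['ft_force'])"
```

```text
[-0.00552261 -0.00285969  0.0642799 ] [-9.6344215   5.59578232  4.73711251]
```

The force jumped to 11 N right where the end stop should be (slide ≈ 20 mm). I'll back off, lift and check.

Emit:
arm_command(moves=[-0.4, 0, 0, 0, -0.5, 0, 0, 0, 0, 0, -1.5, 0, 0, 0, -2.5, 0, 0, 0, -2.5, 0, -2, 0, -2.5, 0, -3, 0, -2, 0, -3, 0, 0, 0, -3, 0, 0, 0, 0, 0, 0, 0])

```text
time: 10.55
ee_pos: [0.4522, 0.0862, 0.1753]
eef_rot: [0.978, -0.21, 0.001, 0.001]
ft_force: [0.9, 0.5, 0.3]
width: 0.0004
grip_force: 0.0
```

```bash
python3 - <<'E'
from h import *
import cv2
s=r.read_state();print(s["time"],w2box(s['ee_pos']),s['ft_force'])
a=r.camera("scene")[145:255,280:400,::-1]; a=cv2.resize(a,(600,550),interpolation=2)
S=lambda uv:tuple(int(k) for k in ((uv-[280,145])*5).round())
for x,y in((.08,.085),(.08,-.085),(.056,-.085)): cv2.circle(a,S(proj("scene",box2w([x,y,.072],B))),3,(0,255,0),-1)
for sl,c in((0,(0,0,255)),(.02,(0,255,255))):
  for y in(.04,-.04): cv2.circle(a,S(proj("scene",box2w(flp(.054,y,.016,0,sl),B))),2,c,-1)
cv2.imwrite("pics/s6.png",a)
E
```

```text
10.55 [-0.12690952 -0.0006007   0.17530255] [0.90024766 0.46938237 0.27013573]
```

View pics/s6.png

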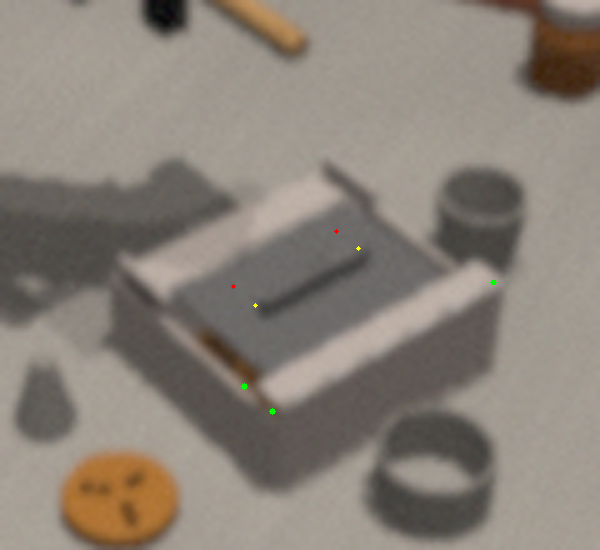

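The rib sits on the fully-home marks (yellow), the flap's free edge is under the lip, and the box and its neighbours haven't moved. I'm handing the job in.

```bash
python3 -c "
from bench import r
print(r.close_job())"
```

```text
the job is handed in; nothing more can be done
None
```

The flap is folded flat and pushed to its end stop with its free edge under the lip. In the last picture the box and the things beside it hadn't moved, and the arm was clear. I handed the job in at about 10.6 s, but the hand-in gave no verdict.

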